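Show the switch under the LED candle

TASK

The LED candle on the marble base has to be switched on, and its switch is on its underside. Lift the glass cover straight up off the base by its wooden knob without knocking the candle, set it down gently, upright, on the round cork mat and let go of it; then draw the candle straight up out of its brass cup and tip it over about 60 degrees from upright, so that its underside faces away from the robot to the person across the table. Finish while still holding it like that, at rest and well clear of everything (its middle some 20 cm or more above the table), leaving the rest of the table as it is.

Things in the scene. Friction and masses are not known exactly. Their poses are not given: they have to be found in the camera images.
- base: round grey-white marble base, loose but heavy (1 kg), 160 mm diameter, its top 18 mm above the table, with a step of 106 mm diameter, 4 mm higher, that centres the glass cover, and on the step the brass cup. Origin: centre of its underside, on the table; z up. It may stand on the robot's left or right
- cup_rim (a point): centre of the mouth of the brass cup on the base, 40 mm above the table, on the base's axis: a plain ring of 54 mm inner and 60 mm outer diameter, 18 mm high; the candle stands in it 18 mm deep with 2 mm play all round
- cloche_knob (a point): grip centre of the glass cover: the centre of the upright wooden knob on its top, 30 mm diameter and 28 mm high (14 mm above and below this point), with a 12 mm neck below it down to the glass. The top of the glass lies 26 mm and the cover's rim 151 mm below this point. z is the cover's axis, up. It hangs upright from the knob when lifted
- cloche: the glass cover (0.3 to 0.5 kg): clear glass dome, open below, 125 mm high without the knob, 120 mm outer and 113 mm inner diameter; origin at the centre of its rim, z up. At the start it stands on the base over the candle, rim 18 mm above the table; raised 115 mm it just clears the candle's tip
- candle_center (a point): middle of the LED candle: a smooth ivory cylinder, 50 mm diameter and 95 mm high, with a small flame-shaped tip 12 mm above its top. This point is on its axis, half-way up (47.5 mm above its underside). z is its axis, from the underside to the flame. Gripped 60 to 65 mm above its underside, the flame tip stays clear of a gripper's palm
- candle: the same LED candle (0.09 to 0.14 kg); origin at the centre of its underside, z up its axis. At the start it stands in the brass cup under the glass cover, underside 22 mm above the table; the part above the cup is free to grip all round
- candle_switch (a point): centre of the candle's underside, where the switch and battery hatch are; z as for the candle
- mat: round cork mat, fixed, 200 mm diameter and 8 mm thick, flat on the table and empty; origin at the centre of its underside, on the table. The glass cover belongs near its middle
- across (a point): a point in the air 200 mm above the table near its far edge, straight ahead of the robot: the side from which the person across the table looks; nothing is there. Its x axis points straight ahead of the robot
- star: the plywood star ornament (sizes in mm), about 80 across and 8 thick, lying flat near the cork mat; origin at its underside; to be left where it is
- spool: a small ribbon spool (sizes in mm), 64 diameter and 25 high, lying flat near the marble base; origin at its underside; to be left where it is
- pen: a ballpoint pen (sizes in mm), 140 long and 10 thick, lying on the table between base and mat; its x axis points along it to the tip; origin at its underside; to be left where it is
- giftbox: a wrapped gift box (sizes in mm), 130 x 100 x 70 (bow to 85), on the left part of the table; origin at its underside; to be left where it is
- pillar: an ordinary wax pillar candle (sizes in mm), thick and short, 70 diameter and 62 high (wick to 72), standing bare on the left part of the table; not the LED candle; origin at its underside; to be left where it is
- scissors: a pair of scissors (sizes in mm), 170 long and 10 high, lying flat on the right part of the table; origin at its underside; to be left where it is
There are look-alikes about, which are no part of the job. Of the things shaped like the mat, the cork one is meant. What is shaped like the cloche but blue is not meant.

How it is judged (in metres and radians):
On the way, in this order (a step that is already met when the one before it is completed fails the run):
1. the glass cover stands upright on the cork mat, let go and at rest (horizontal distance between cloche_knob and mat below 0.045 m and height (world z) of cloche_knob between 0.152 and 0.166 m and angle between cloche_knob's own z axis and vertical below 0.12 rad and contact force between cloche and the fingers below 0.1 N and linear speed of cloche below 0.03 m/s), for 0.3 s.
2. the candle is drawn up clear of the cup, still roughly upright (z of candle_switch in the frame of cup_rim above 0.005 m and angle between candle's own z axis and vertical below 0.4 rad and contact force between candle and the fingers above 0.5 N), for 0.05 s.
At the end, for the whole second after the job is handed in: Glass cover upright on the mat (within 45 mm of its middle), let go; base flat on the table; candle held still, touching only the fingers, middle over 170 mm high, tilted 45 to 77 degrees, underside away from the robot (axis within 64 degrees of straight ahead) (all of step 1 and angle between candle's own z axis and vertical between 0.78 and 1.35 rad and angle between the z axis of candle and the x axis of across, either way round below 1.12 rad and z of across in the frame of candle below 0.02 m and height (world z) of candle_center above 0.17 m and contact force between candle and the fingers above 0.5 N and contact force between candle and base below 0.1 N and contact force between candle and cloche below 0.1 N and linear speed of candle below 0.03 m/s and angle between base's own z axis and vertical below 0.05 rad and height (world z) of base below 0.005 m); the arm keeps its last pose, push and grip.
It fails at once if the glass cover is tipped more than about 30 degrees (angle between cloche's own z axis and vertical above 0.52 rad).
It fails at once if the glass cover is knocked against the candle (more than 8 N) (contact force between cloche and candle above 8 N).
It fails at once if the glass cover is dropped, falling free of the fingers from more than about 7 mm (contact force between cloche and the fingers below 0.1 N and linear speed of cloche above 0.38 m/s).
It fails at once if the marble base is pushed more than 50 mm (distance of base from where it was at the start of the episode above 0.05 m).
It fails at once if another thing on the table is moved more than 30 mm (distance of any of star, spool, pen, giftbox, pillar, scissors from where it was at the start of the episode above 0.03 m).
It also fails if it takes over 62 s, if anything falls off the work surface, if the arm or the gripper's body presses on something with over 40 N, if the wrist force passes 120 N, or if a joint passes its speed limit or range.

ROBOT

A 6-joint arm with a two-finger parallel gripper is mounted at the origin on the work surface. World frame = base frame: x ahead of the robot, y to its left, z up, the work surface at z = 0. Lengths are in mm, angles in rad, forces in N, time in s.
With the tool pointing down it reaches from about 300 to 775 mm from the base axis. Payload 14.6 kg.
Tool frame: the origin (TCP) lies on the front face of the gripper's body, between the roots of the fingers; the fingertips stand 97 mm ahead of it and the grasp point (between the pads) lies 78 mm ahead of it; z points along the fingers, y is the direction in which the jaws open and shut (so a half turn about z gives the same grasp; the last joint's range is limited). The gripper opens to 94 mm and grips with 3 to 60 N. Pads are 16 mm wide; open, the fingers measure 119 mm over their backs; the gripper's body (75 mm by 177 mm) begins 78 mm behind the grasp point.
Start: joints at [1.266, 0.3, 1.521, -0, 1.321, -0.067], TCP at [129.559, 534.513, 302.646] pointing down, gripper open.
Joint ranges: [-3.03, 3.03], [-0.79, 2.21], [0.23, 2.52], [-1.04, 4.18], [0, 3.07], [-2.55, 2.55]. Speed limits (rad/s): [2.22, 2.22, 2.57, 3.14, 3.14, 3.14].

INTERFACE

Orientations are given as [roll, pitch, yaw] about the fixed x, y, z axes, in that order (R = Rz(yaw) Ry(pitch) Rx(roll)).
In Python, from cell import manip, eyes, finder gives the robot as it stands.
- The arm moves only by the tool drive_tool, never from a script. Its argument "rows" is a list of rows, each an object with "offset": the shift along the tool's x, y, z in mm, a list of three; "spin": the turn about the tool's z in degrees; "jaw": the finger opening in mm, from 0 to 94. In form: [{"offset": [dx, dy, dz], "spin": spin, "jaw": jaw}, ...]. A call has 1 to 20 rows; each row shifts and turns the commanded pose from where the row before left it, along the tool's axes as they then stand; what a row does not reach is not made up. A row lasts 1/10 s, in which the tool goes at most 50 mm and 8.59 degrees, less where a joint would pass 70% of its speed; a pose out of reach is approached as far as the arm can. A call is refused whole if a number of a shift passes 50 or a number of a turn 8.59, either way. A call with a gripper value outside its range is refused whole. The fingers move at their own pace and stop on an object; "force" is the grip in N (left out, the last holds). Time passes only in rows, so rows that do not move let the fingers close. It gives the time, the measured TCP pose, the force and the opening at its end, in the units of the state.
- manip.read_state(): the state, without advancing time (a new reading comes with each control period).
- eyes.camera(name): name is "scene" or "top"; returns a dict with "color" (400x640x3 uint8, blue, green, red), "depth" (400x640 float32, mm along the optical axis (not along the pixel's ray), 0 where there is no reading), "vfov" (degrees; the focal length in pixels is half the picture's height over the tangent of half this angle, whatever the lens; pixels are square), "cx", "cy" (the principal point, pixels), "rvec" (rotation vector, rad) and "tvec" (3), from world to camera coordinates, as OpenCV has them. Camera axes: x right, y down, z forward; pixel columns grow to the right and rows downward; lengths in mm; the calibration is good to about 2 mm. A picture is of the moment at which its call begins.
- manip.sign_off(): hands the job in, once; it reports no verdict.
Trained networks look in the newest picture that a camera, given by its name, has taken for a name from the list of things; names that differ only in an ending like _2 or _b are one class to them, and where a whole thing is asked for, a point or a joint stands for the part that bears it (a point fixed in the world has none). Each returns a list of dicts, best first, with "p" (0 to 1); they miss things now and then, are a little off and sometimes report something else, mostly with a low value. They report only what shows in the picture. A call takes as long as a camera call. They do not tell look-alikes from the thing itself.
- finder.find_in(camera, target): "uv" ([column, row] in pixels, amid what is visible of it).
The state is a dict: "clock": time; "joints": joint angles; "qd": joint speeds; "effort": joint torques, N m; "eef_pos": TCP position; "eef_rot": TCP orientation; "wrist_force": force on the tool from outside, world axes, zero at the start; "moment": the same for the moment, N m; "finger_gap": finger opening in mm.
Only numpy, scipy, OpenCV 4.12 (cv2) and the standard library are available. Lean on these libraries where they do the work, as an engineer would, in place of code of your own. Each camera call takes 0.05 s, during which the arm holds its last target. There are 200 camera calls.

## Working session

There is one attempt and no reset: what is moved stays moved. The work goes in short steps, Python scripts to look and compute and a tool call to move; the robot and the scene stay as the last step left them, time stands still between calls to the robot, and variables do not carry over. Pictures are saved under pics/ and viewed, about 8 in all and at most 12, crops included, and the job is handed in when it is done.

Besides the shell and the picture viewer there is one more tool, called after "Emit:" by a JSON object that holds its "op" and its "data". drive_tool: Moves the arm, as the interface text tells. Its arguments: {"type":"object","properties":{"rows":{"type":"array","items":{"type":"object","properties":{"offset":{"type":"array","items":{"type":"number"}},"spin":{"type":"number"},"jaw":{"type":"number"}}}},"force":{"type":"number"}},"required":["rows"]}

```bash
ls; mkdir -p pics; cat > h.py <<'E'
import numpy as np, cv2
from cell import manip, eyes, finder
def cam(n):
    c=eyes.camera(n); c['R']=cv2.Rodrigues(np.array(c['rvec'],float))[0]; c['t']=np.array(c['tvec'],float).ravel()
    c['f']=200/np.tan(np.radians(c['vfov'])/2); return c
def ray(c,uv):
    d=np.array([(uv[0]-c['cx'])/c['f'],(uv[1]-c['cy'])/c['f'],1.]); return -c['R'].T@c['t'], c['R'].T@d
def atz(c,uv,z):
    o,d=ray(c,uv); return o+d*(z-o[2])/d[2]
def cloud(c):
    v,u=np.mgrid[:400,:640]; Z=c['depth']; P=np.stack([(u-c['cx'])/c['f']*Z,(v-c['cy'])/c['f']*Z,Z],-1)
    return (P-c['t'])@c['R']
def proj(c,p):
    q=c['R']@np.array(p,float)+c['t']; return q[:2]/q[2]*c['f']+[c['cx'],c['cy']]
E
python3 - <<'E'
from h import *
print(manip.read_state())
for n in ['top','scene']:
    c=cam(n); cv2.imwrite(f'pics/{n}0.png',c['color']); W=cloud(c); print(n,c['vfov'],c['cx'],c['cy'],-c['R'].T@c['t'])
    for t in ['base','cloche','cloche_knob','cup_rim','mat','candle','star','spool','pen','giftbox','pillar','scissors']:
        print(t,[(np.round(r['uv']).tolist(),round(r['p'],2),W[int(r['uv'][1]),int(r['uv'][0])].round().tolist()) for r in finder.find_in(n,t)[:4]])
E
```

```text
pics
{'clock': 0.0, 'joints': array([ 1.26639638e+00,  3.00449436e-01,  1.52157419e+00, -1.20029345e-05,
        1.32068248e+00, -6.65999720e-02]), 'qd': array([ 0.00163989,  0.00184131, -0.00044133, -0.00052913, -0.00053721,
        0.00149502]), 'effort': array([ 1.59705891e-03, -5.31809735e+01, -3.52733624e+01,  7.08385441e-02,
        2.43708916e-02, -9.34445234e-05]), 'eef_pos': array([129.52134107, 534.3801759 , 302.10106333]), 'eef_rot': array([-3.14048090e+00, -6.25007012e-05,  2.90379562e+00]), 'wrist_force': array([-0.05027553, -0.23120244, -0.38582978]), 'moment': array([-0.0012419 , -0.0275413 , -0.01118105]), 'finger_gap': 94.17179932667173}
top 55.31852128900088 318.2452483077352 199.84418556745825 [ 289.4016004   -13.64936182 1196.70462591]
base [([365.0, 223.0], 0.89, [433.0, -126.0, 57.0])]
cloche [([381.0, 207.0], 0.69, [464.0, -160.0, 144.0]), ([456.0, 232.0], 0.63, [398.0, -368.0, 127.0])]
cloche_knob [([377.0, 206.0], 0.93, [470.0, -151.0, 146.0]), ([457.0, 235.0], 0.82, [390.0, -374.0, 125.0])]
cup_rim [([363.0, 225.0], 0.64, [429.0, -120.0, 18.0])]
mat [([266.0
[... 783 characters left out ...]
523.0, -143.0, 133.0]), ([454.0, 292.0], 0.65, [577.0, 476.0, 58.0])]
cloche_knob [([262.0, 207.0], 0.7, [523.0, -137.0, 126.0])]
cup_rim [([264.0, 228.0], 0.87, [533.0, -136.0, 21.0])]
mat [([358.0, 259.0], 0.93, [535.0, 188.0, 7.0]), ([265.0, 226.0], 0.7, [530.0, -133.0, 30.0]), ([420.0, 191.0], 0.58, [179.0, 322.0, 8.0])]
candle []
star [([375.0, 223.0], 0.67, [380.0, 205.0, 8.0]), ([472.0, 244.0], 0.52, [401.0, 508.0, 71.0])]
spool [([234.0, 243.0], 0.74, [618.0, -208.0, 21.0])]
pen [([319.0, 210.0], 0.48, [391.0, 4.0, 7.0])]
giftbox [([468.0, 240.0], 0.69, [393.0, 493.0, 69.0])]
pillar [([452.0, 287.0], 0.92, [562.0, 471.0, 58.0])]
scissors [([180.0, 198.0], 0.55, [501.0, -482.0, 2.0])]
```

```bash
python3 - <<'E'
import cv2
a=cv2.imread('pics/top0.png');b=cv2.imread('pics/scene0.png')
cv2.imwrite('pics/top0v.png',cv2.resize(a[130:350,140:520],(760,440),interpolation=cv2.INTER_CUBIC))
cv2.imwrite('pics/scene0v.png',cv2.resize(b[100:350,140:520],(760,500),interpolation=cv2.INTER_CUBIC))
E
```

```text
(no output)
```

View pics/top0v.png

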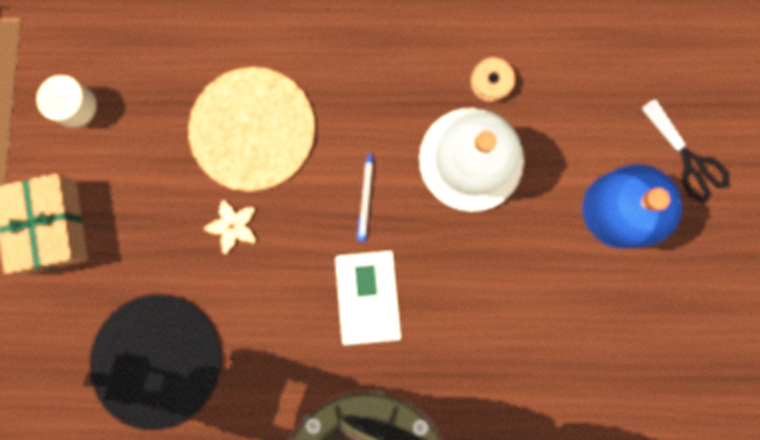

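View pics/scene0v.png

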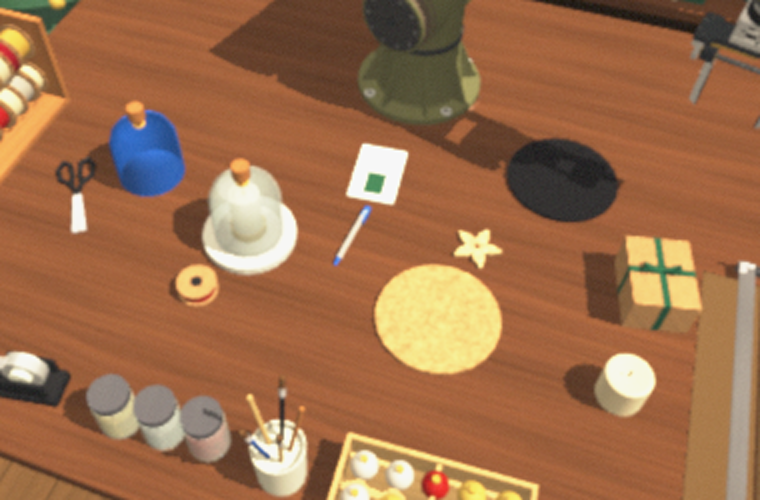

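The top view shows the clear cover on the white base, with the base at about (375,210) px and the knob at (382,200). The cork mat is at (266,195), with the star, pen and spool around it. The blue dome at about (455,235) and the black mat are the look-alikes. Next I'll refine the positions.

```bash
python3 - <<'E'
from h import *
def blob(m,seed):
    n,l,s,c=cv2.connectedComponentsWithStats(m.astype(np.uint8)); 
    d=np.linalg.norm(c-seed,axis=1); d[0]=1e9; d[s[:,4]<15]=1e9; i=d.argmin(); return l==i,s[i],c[i]
for n,kn,bs,ms in [('top',(382,200),(375,210),(266,195)),('scene',(261,184),(265,217),(358,259))]:
    c=cam(n); hsv=cv2.cvtColor(c['color'],cv2.COLOR_BGR2HSV); W=cloud(c); H,S,V=[hsv[...,i].astype(int) for i in range(3)]
    for s in (kn,bs,ms): print(s,hsv[s[1],s[0]])
    u=np.arange(640)[None];v=np.arange(400)[:,None]
    m=(S>100)&(V>150)&(np.hypot(u-kn[0],v-kn[1])<14)
    b,s,ce=blob(m,kn); print(n,'knob',s,ce,atz(c,ce,169).round(1), 'depthmed',np.median(W[b],0).round(1),'zmax',np.percentile(W[b][:,2],95).round(1))
    m=(S<70)&(V>120)&(np.hypot(u-bs[0],v-bs[1])<45)
    b,s,ce=blob(m,bs); P=W[b]; k=(P[:,2]>10)&(P[:,2]<24); cn=max(cv2.findContours(b.astype(np.uint8),0,1)[0],key=len)[:,0]
    Q=np.array([atz(c,p,18)[:2] for p in cn]); print('base px',s,'contour circ',cv2.minEnclosingCircle(Q.astype(np.float32)), 'depth',cv2.minEnclosingCircle(P[k][:,:2].astype(np.float32)))
    m=(V>140)&(S>50)&(H>14)&(H<32)&(np.hypot(u-ms[0],v-ms[1])<45)
    b,s,ce=blob(m,ms); cn=max(cv2.findContours(b.astype(np.uint8),0,1)[0],key=len)[:,0]
    Q=np.array([atz(c,p,8)[:2] for p in cn]); print('mat',s,cv2.minEnclosingCircle(Q.astype(np.float32)),Q.mean(0))
E
```

```text
(382, 200) [ 17 135 253]
(375, 210) [ 30   5 254]
(266, 195) [ 25  79 255]
top knob [378 196  10  10  80] [382.475 200.425] [ 478.5 -163.2  169. ] depthmed [ 476.1 -161.   183.7] zmax 187.4
base px [ 350  184   52   52 2010] contour circ ((478.9516296386719, -161.91845703125), 81.5088119506836) depth ((479.9753723144531, -163.34568786621094), 79.90074920654297)
mat [ 234  163   63   63 3042] ((528.551513671875, 186.05288696289062), 100.91329956054688) [527.75107845 185.9919145 ]
(261, 184) [ 16 157 245]
(265, 217) [ 24  61 204]
(358, 259) [ 24 117 247]
scene knob [248 171  27  22 372] [260.5188172  179.77956989] [ 458.  -166.5  169. ] depthmed [ 319.5 -232.7    0.4] zmax 183.3
base px [ 241  183   47   54 1809] contour circ ((453.0938720703125, -169.84339904785156), 117.42444610595703) depth ((482.60247802734375, -158.3828887939453), 79.66124725341797)
mat [ 327  232   64   55 2755] ((530.7460327148438, 188.41958618164062), 101.74745178222656) [534.09435858 189.20897282]
```

Emit:
{"op": "drive_tool", "data": {"rows": [{"offset":[0,0,-10],"spin":-6.8,"jaw":94},{"offset":[0,0,-10],"spin":-6.8,"jaw":94},{"offset":[0,0,0],"spin":0,"jaw":94},{"offset":[-20,-40,0],"spin":0,"jaw":94},{"offset":[-20,-40,0],"spin":0,"jaw":94},{"offset":[-20,-40,0],"spin":0,"jaw":94},{"offset":[-20,-40,0],"spin":0,"jaw":94},{"offset":[-20,-40,0],"spin":0,"jaw":94},{"offset":[-20,-40,0],"spin":0,"jaw":94},{"offset":[-20,-40,0],"spin":0,"jaw":94},{"offset":[-20,-40,0],"spin":0,"jaw":94},{"offset":[-20,-40,0],"spin":0,"jaw":94},{"offset":[-20,-40,0],"spin":0,"jaw":94},{"offset":[-20,-40,0],"spin":0,"jaw":94},{"offset":[-20,-40,0],"spin":0,"jaw":94},{"offset":[-20,-40,0],"spin":0,"jaw":94},{"offset":[-20,-40,0],"spin":0,"jaw":94},{"offset":[-20,-40,0],"spin":0,"jaw":94},{"offset":[0,0,0],"spin":0,"jaw":94}], "force": 20}}

```text
clock: 3.3
eef_pos: [430.4, -69.1, 321.8]
eef_rot: [-3.141, -0.001, 3.133]
wrist_force: [0.9, 0.2, 0.3]
finger_gap: 93.8
```

Emit:
{"op": "drive_tool", "data": {"rows": [{"offset":[-16,-31,0],"spin":-0.5,"jaw":94},{"offset":[-16,-31,0],"spin":0,"jaw":94},{"offset":[-15.5,-31,0],"spin":0,"jaw":94},{"offset":[0,0,20],"spin":0,"jaw":94},{"offset":[0,0,20],"spin":0,"jaw":94},{"offset":[0,0,20],"spin":0,"jaw":94},{"offset":[0,0,12],"spin":0,"jaw":94},{"offset":[0,0,0],"spin":0,"jaw":94},{"offset":[0,0,0],"spin":0,"jaw":94}]}}

```text
clock: 4.2
eef_pos: [477.5, -158.2, 251.3]
eef_rot: [-3.141, 0.001, -3.134]
wrist_force: [-0.8, 0.2, 1.3]
finger_gap: 94.1
```

```bash
python3 - <<'E'
from h import *
c=cam('scene'); cv2.imwrite('pics/s1.png',cv2.resize(c['color'][110:290,190:340],(600,720),interpolation=cv2.INTER_CUBIC)[:600])
E
```

```text
(no output)
```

View pics/s1.png

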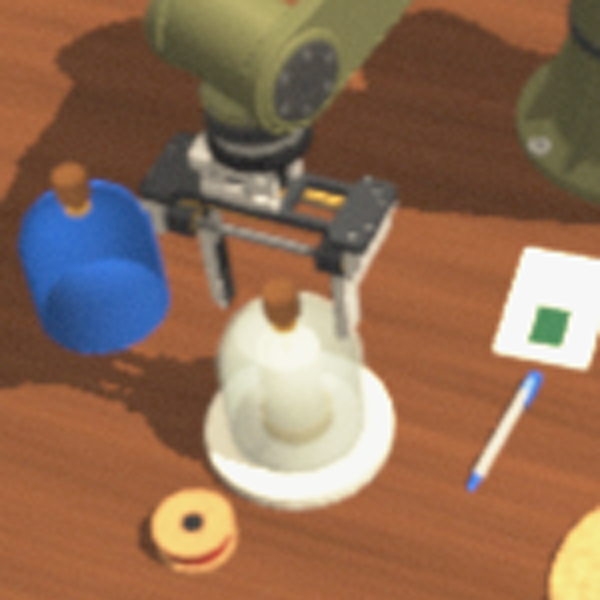

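The scene view shows the wooden knob, at about (283,305) in the crop, lying between the two fingertips. I'll centre in y, then close.

Emit:
{"op": "drive_tool", "data": {"rows": [{"offset":[0,-3.5,2],"spin":0,"jaw":94},{"offset":[0,0,0],"spin":0,"jaw":60},{"offset":[0,0,0],"spin":0,"jaw":40},{"offset":[0,0,0],"spin":0,"jaw":20},{"offset":[0,0,0],"spin":0,"jaw":20},{"offset":[0,0,0],"spin":0,"jaw":20},{"offset":[0,0,0],"spin":0,"jaw":20},{"offset":[0,0,0],"spin":0,"jaw":20}], "force": 25}}

```text
clock: 5.05
eef_pos: [477.3, -161.8, 248.6]
eef_rot: [3.142, -0.0, -3.133]
wrist_force: [-0.7, -0.1, 0.5]
finger_gap: 41.7
```

Emit:
{"op": "drive_tool", "data": {"rows": [{"offset":[0,0,0],"spin":0,"jaw":20},{"offset":[0,0,0],"spin":0,"jaw":20},{"offset":[0,0,0],"spin":0,"jaw":20},{"offset":[0,0,0],"spin":0,"jaw":20}]}}

```text
clock: 5.45
eef_pos: [477.3, -161.8, 248.6]
eef_rot: [3.141, -0.0, -3.133]
wrist_force: [0.1, 1.4, -0.6]
finger_gap: 29.7
```

Emit:
{"op": "drive_tool", "data": {"rows": [{"offset":[0,0,-3],"spin":0,"jaw":20},{"offset":[0,0,-5],"spin":0,"jaw":20},{"offset":[0,0,-8],"spin":0,"jaw":20},{"offset":[0,0,-10],"spin":0,"jaw":20},{"offset":[0,0,-10],"spin":0,"jaw":20},{"offset":[0,0,-10],"spin":0,"jaw":20},{"offset":[0,0,-10],"spin":0,"jaw":20},{"offset":[0,0,-10],"spin":0,"jaw":20},{"offset":[0,0,-10],"spin":0,"jaw":20},{"offset":[0,0,-10],"spin":0,"jaw":20},{"offset":[0,0,-10],"spin":0,"jaw":20},{"offset":[0,0,-10],"spin":0,"jaw":20},{"offset":[0,0,-10],"spin":0,"jaw":20},{"offset":[0,0,-10],"spin":0,"jaw":20},{"offset":[0,0,-8],"spin":0,"jaw":20},{"offset":[0,0,0],"spin":0,"jaw":20},{"offset":[0,0,0],"spin":0,"jaw":20}]}}

```text
clock: 7.15
eef_pos: [477.3, -161.9, 382.4]
eef_rot: [3.142, -0.0, -3.133]
wrist_force: [-1.0, -0.4, -4.6]
finger_gap: 29.6
```

```bash
python3 - <<'E'
from h import *
c=cam('scene'); cv2.imwrite('pics/s2.png',cv2.resize(c['color'][70:270,190:340],(450,600),interpolation=cv2.INTER_CUBIC))
E
```

```text
(no output)
```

View pics/s2.png

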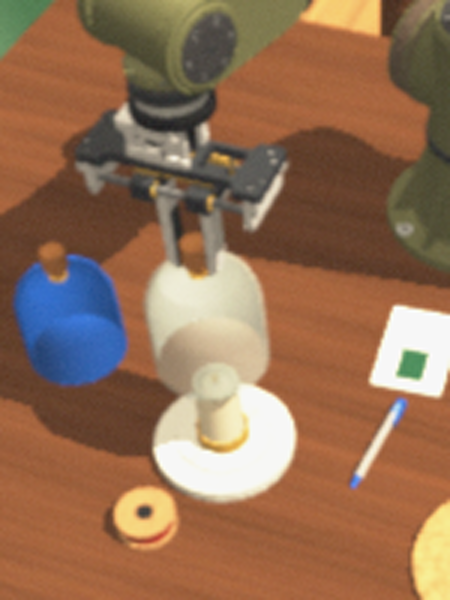

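The cover is lifted clear and hangs level above the candle, which stands upright in the cup at about (218,410) in the crop. Next I'll carry the cover to the mat.

Emit:
{"op": "drive_tool", "data": {"rows": [{"offset":[-1,6,0],"spin":0.5,"jaw":20},{"offset":[-2,12,0],"spin":0,"jaw":20},{"offset":[-3,20,0],"spin":0,"jaw":20},{"offset":[-3,20,0],"spin":0,"jaw":20},{"offset":[-3,20,0],"spin":0,"jaw":20},{"offset":[-3,20,0],"spin":0,"jaw":20},{"offset":[-3,20,0],"spin":0,"jaw":20},{"offset":[-3,20,0],"spin":0,"jaw":20},{"offset":[-3,20,0],"spin":0,"jaw":20},{"offset":[-3,20,0],"spin":0,"jaw":20},{"offset":[-3,20,0],"spin":0,"jaw":20},{"offset":[-3,20,0],"spin":0,"jaw":20},{"offset":[-3,20,0],"spin":0,"jaw":20},{"offset":[-3,20,0],"spin":0,"jaw":20},{"offset":[-3,20,0],"spin":0,"jaw":20},{"offset":[-3,20,0],"spin":0,"jaw":20},{"offset":[-3,20,0],"spin":0,"jaw":20},{"offset":[-3,20,0],"spin":0,"jaw":20},{"offset":[-1,8,0],"spin":0,"jaw":20},{"offset":[0,3,0],"spin":0,"jaw":20}]}}

```text
clock: 9.2
eef_pos: [529.1, 188.1, 382.3]
eef_rot: [-3.141, -0.001, -3.141]
wrist_force: [-0.2, -1.8, -4.0]
finger_gap: 29.3
```

Emit:
{"op": "drive_tool", "data": {"rows": [{"offset":[0,0,6],"spin":0,"jaw":20},{"offset":[0,0,12],"spin":0,"jaw":20},{"offset":[0,0,15],"spin":0,"jaw":20},{"offset":[0,0,15],"spin":0,"jaw":20},{"offset":[0,0,15],"spin":0,"jaw":20},{"offset":[0,0,15],"spin":0,"jaw":20},{"offset":[0,0,15],"spin":0,"jaw":20},{"offset":[0,0,15],"spin":0,"jaw":20},{"offset":[0,0,10],"spin":0,"jaw":20},{"offset":[0,0,8],"spin":0,"jaw":20},{"offset":[0,0,5],"spin":0,"jaw":20},{"offset":[0,0,3],"spin":0,"jaw":20},{"offset":[0,0,2],"spin":0,"jaw":20},{"offset":[0,0,2],"spin":0,"jaw":20},{"offset":[0,0,2],"spin":0,"jaw":20},{"offset":[0,0,1],"spin":0,"jaw":20},{"offset":[0,0,1],"spin":0,"jaw":20},{"offset":[0,0,1],"spin":0,"jaw":20},{"offset":[0,0,0],"spin":0,"jaw":20},{"offset":[0,0,0],"spin":0,"jaw":20}]}}

```text
clock: 11.2
eef_pos: [529.4, 187.1, 239.7]
eef_rot: [-3.142, 0.0, 3.141]
wrist_force: [0.2, -0.9, -3.3]
finger_gap: 29.5
```

Emit:
{"op": "drive_tool", "data": {"rows": [{"offset":[0,0,1],"spin":0,"jaw":20},{"offset":[0,0,0.5],"spin":0,"jaw":20},{"offset":[0,0,0],"spin":0,"jaw":20}]}}

```text
clock: 11.5
eef_pos: [529.6, 187.2, 238.6]
eef_rot: [3.141, 0.001, 3.141]
wrist_force: [-1.1, 1.4, 0.8]
finger_gap: 30.0
```

The wrist force shows contact, so I'll release and rise.

Emit:
{"op": "drive_tool", "data": {"rows": [{"offset":[0,0,0],"spin":0,"jaw":36},{"offset":[0,0,0],"spin":0,"jaw":45},{"offset":[0,0,0],"spin":0,"jaw":60},{"offset":[0,0,0],"spin":0,"jaw":80},{"offset":[0,0,0],"spin":0,"jaw":94},{"offset":[0,0,0],"spin":0,"jaw":94},{"offset":[0,0,0],"spin":0,"jaw":94},{"offset":[0,0,0],"spin":0,"jaw":94},{"offset":[0,0,-10],"spin":0,"jaw":94},{"offset":[0,0,-20],"spin":0,"jaw":94},{"offset":[0,0,-20],"spin":0,"jaw":94},{"offset":[0,0,-20],"spin":0,"jaw":94},{"offset":[0,0,-10],"spin":0,"jaw":94},{"offset":[0,0,0],"spin":0,"jaw":94},{"offset":[0,0,0],"spin":0,"jaw":94}], "force": 10}}

```text
clock: 13.0
eef_pos: [529.3, 187.1, 317.5]
eef_rot: [-3.141, -0.001, 3.141]
wrist_force: [-0.5, 0.2, -0.6]
finger_gap: 93.8
```

```bash
python3 - <<'E'
from h import *
print(manip.read_state()['finger_gap'],manip.read_state()['eef_pos'])
for n in ['top','scene']:
    c=cam(n); W=cloud(c); cv2.imwrite(f'pics/{n}3.png',c['color'])
    for t in ['cloche_knob','candle','cup_rim','base']:
        print(n,t,[(np.round(r['uv'],1).tolist(),round(r['p'],2),W[int(r['uv'][1]),int(r['uv'][0])].round().tolist()) for r in finder.find_in(n,t)[:3]])
    P=W.reshape(-1,3); k=(np.hypot(P[:,0]-478,P[:,1]+162)<45)&(P[:,2]>95)&(P[:,2]<125)
    print('candle top',k.sum(),np.median(P[k],0).round(1) if k.any() else '', cv2.minEnclosingCircle(P[k][:,:2].astype(np.float32)) if k.any() else '')
    if n=='top':
        k=(np.hypot(P[:,0]-478,P[:,1]+162)<100)&(P[:,2]>12)&(P[:,2]<24); print('base',cv2.minEnclosingCircle(P[k][:,:2].astype(np.float32)))
a=cv2.imread('pics/scene3.png'); cv2.imwrite('pics/s3.png',cv2.resize(a[100:300,190:430],(720,600),interpolation=cv2.INTER_CUBIC))
E
```

```text
93.79189045156656 [529.28001857 187.07894121 317.50928636]
top cloche_knob [([271.6, 192.2], 0.63, [510.0, 149.0, 125.0]), ([482.4, 210.4], 0.63, [479.0, -495.0, 9.0]), ([457.7, 234.1], 0.6, [392.0, -373.0, 128.0])]
top candle [([377.2, 205.9], 0.52, [475.0, -155.0, 112.0])]
top cup_rim [([369.5, 213.9], 0.55, [463.0, -140.0, 38.0]), ([175.6, 180.3], 0.2, [560.0, 458.0, 60.0])]
top base []
candle top 249 [ 479.1 -161.6  113.5] ((480.6672058105469, -162.5741729736328), 25.026874542236328)
base ((480.06549072265625, -163.30010986328125), 80.03562927246094)
scene cloche_knob [([211.4, 177.4], 0.83, [450.0, -362.0, 104.0]), ([357.2, 250.3], 0.73, [577.0, 187.0, 121.0])]
scene candle [([260.6, 202.5], 0.6, [503.0, -154.0, 115.0])]
scene cup_rim [([266.5, 216.7], 0.88, [496.0, -144.0, 38.0]), ([471.0, 244.0], 0.29, [403.0, 506.0, 67.0]), ([260.3, 204.4], 0.23, [505.0, -154.0, 107.0])]
scene base [([268.4, 217.6], 0.89, [494.0, -138.0, 33.0])]
candle top 197 [ 483.2 -159.3  110.9] ((481.1543273925781, -160.71524047851562), 26.08413314819336)
```

View pics/s3.png

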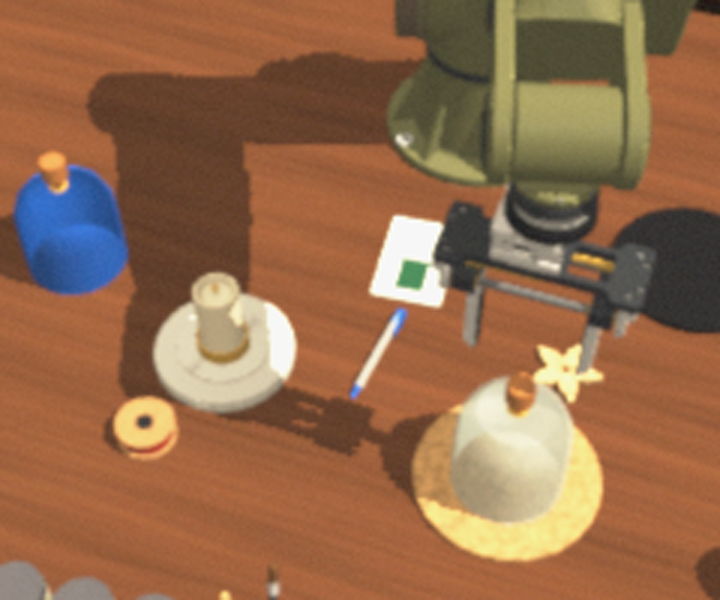

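The cover stands upright on the mat and is released. The candle is in the cup at (480,-162). Moving to the candle.

Emit:
{"op": "drive_tool", "data": {"rows": [{"offset":[3.5,-24.9,0],"spin":0,"jaw":94},{"offset":[3.5,-24.9,0],"spin":0,"jaw":94},{"offset":[3.5,-24.9,0],"spin":0,"jaw":94},{"offset":[3.5,-24.9,0],"spin":0,"jaw":94},{"offset":[3.5,-24.9,0],"spin":0,"jaw":94},{"offset":[3.5,-24.9,0],"spin":0,"jaw":94},{"offset":[3.5,-24.9,0],"spin":0,"jaw":94},{"offset":[3.5,-24.9,0],"spin":0,"jaw":94},{"offset":[3.5,-24.9,0],"spin":0,"jaw":94},{"offset":[3.5,-24.9,0],"spin":0,"jaw":94},{"offset":[3.5,-24.9,0],"spin":0,"jaw":94},{"offset":[3.5,-24.9,0],"spin":0,"jaw":94},{"offset":[3.5,-24.9,0],"spin":0,"jaw":94},{"offset":[3.5,-24.9,0],"spin":0,"jaw":94},{"offset":[0,0,20],"spin":0,"jaw":94},{"offset":[0,0,20],"spin":0,"jaw":94},{"offset":[0,0,20],"spin":0,"jaw":94},{"offset":[0,0,0],"spin":0,"jaw":94},{"offset":[0,0,0],"spin":0,"jaw":94}]}}

```text
clock: 15.4
eef_pos: [480.4, -161.5, 258.7]
eef_rot: [-3.142, 0.0, 3.141]
wrist_force: [-0.1, -0.6, 0.3]
finger_gap: 93.7
```

Emit:
{"op": "drive_tool", "data": {"rows": [{"offset":[0,-0.5,15],"spin":0,"jaw":94},{"offset":[0,0,20],"spin":0,"jaw":94},{"offset":[0,0,20],"spin":0,"jaw":94},{"offset":[0,0,20],"spin":0,"jaw":94},{"offset":[0,0,15],"spin":0,"jaw":94},{"offset":[0,0,6],"spin":0,"jaw":94},{"offset":[0,0,0],"spin":0,"jaw":80},{"offset":[0,0,0],"spin":0,"jaw":65},{"offset":[0,0,0],"spin":0,"jaw":55},{"offset":[0,0,0],"spin":0,"jaw":40},{"offset":[0,0,0],"spin":0,"jaw":40},{"offset":[0,0,0],"spin":0,"jaw":40},{"offset":[0,0,0],"spin":0,"jaw":40},{"offset":[0,0,0],"spin":0,"jaw":40},{"offset":[0,0,0],"spin":0,"jaw":40}], "force": 10}}

```text
clock: 16.9
eef_pos: [480.3, -162.0, 162.3]
eef_rot: [-3.141, 0.0, 3.141]
wrist_force: [-0.5, 0.9, 3.3]
finger_gap: 50.1
```

Emit:
{"op": "drive_tool", "data": {"rows": [{"offset":[0,0,0],"spin":0,"jaw":40},{"offset":[0,0,-3],"spin":0,"jaw":40},{"offset":[0,0,-5],"spin":0,"jaw":40},{"offset":[0,0,-6],"spin":0,"jaw":40},{"offset":[0,0,-6],"spin":0,"jaw":40},{"offset":[0,0,-6],"spin":0,"jaw":40},{"offset":[0,0,-6],"spin":0,"jaw":40},{"offset":[0,0,-6],"spin":0,"jaw":40},{"offset":[0,0,-6],"spin":0,"jaw":40},{"offset":[0,0,0],"spin":0,"jaw":40},{"offset":[0,0,0],"spin":0,"jaw":40},{"offset":[0,0,0],"spin":0,"jaw":40}]}}

```text
clock: 18.1
eef_pos: [480.2, -161.9, 205.9]
eef_rot: [3.141, -0.0, 3.141]
wrist_force: [0.4, 0.2, -1.5]
finger_gap: 50.2
```

```bash
python3 - <<'E'
from h import *
c=cam('scene'); cv2.imwrite('pics/s4.png',cv2.resize(c['color'][130:280,200:350],(600,600),interpolation=cv2.INTER_CUBIC))
E
```

```text
(no output)
```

View pics/s4.png

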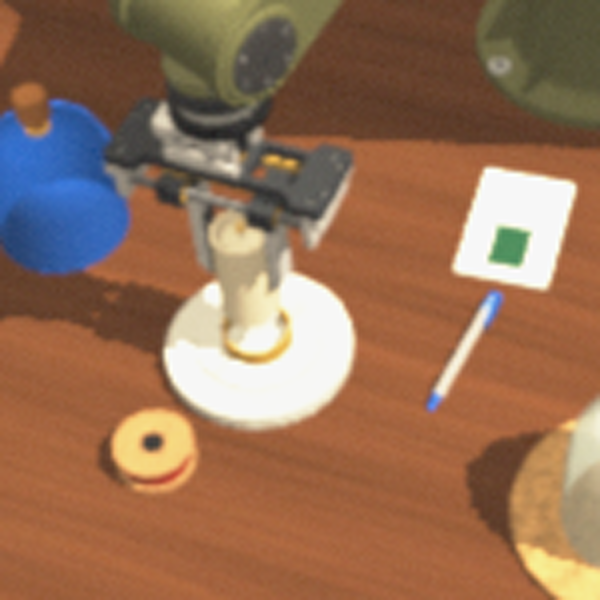

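The candle is upright, clear of the cup and held. The move rows have no tilt, so I'll pivot the candle between the pads. I'll hold it lightly beyond the cup and draw it toward the robot, so the brass cup's outer rim pushes its lower end away.

Emit:
{"op": "drive_tool", "data": {"rows": [{"offset":[-8,0,0],"spin":0,"jaw":40},{"offset":[-12,0,0],"spin":0,"jaw":40},{"offset":[-12,0,0],"spin":0,"jaw":40},{"offset":[-12,0,0],"spin":0,"jaw":40},{"offset":[-12,0,0],"spin":0,"jaw":40},{"offset":[-9,0,0],"spin":0,"jaw":40},{"offset":[0,0,0],"spin":0,"jaw":40},{"offset":[0,0,6],"spin":0,"jaw":40},{"offset":[0,0,8],"spin":0,"jaw":40},{"offset":[0,0,8],"spin":0,"jaw":40},{"offset":[0,0,8],"spin":0,"jaw":40},{"offset":[0,0,6],"spin":0,"jaw":40},{"offset":[0,0,0],"spin":0,"jaw":40},{"offset":[0,0,0],"spin":0,"jaw":40}]}}

```text
clock: 19.55
eef_pos: [545.3, -162.0, 170.2]
eef_rot: [-3.142, -0.0, 3.141]
wrist_force: [-0.5, 0.6, -0.7]
finger_gap: 49.4
```

Emit:
{"op": "drive_tool", "data": {"rows": [{"offset":[4,0,0],"spin":0,"jaw":40},{"offset":[4,0,0],"spin":0,"jaw":40},{"offset":[4,0,0],"spin":0,"jaw":40},{"offset":[4,0,0],"spin":0,"jaw":40},{"offset":[4,0,0],"spin":0,"jaw":40},{"offset":[4,0,0],"spin":0,"jaw":40},{"offset":[0,0,0],"spin":0,"jaw":40}], "force": 4}}

```text
clock: 20.25
eef_pos: [520.9, -162.0, 170.2]
eef_rot: [-3.142, -0.0, 3.141]
wrist_force: [0.0, -0.1, -1.1]
finger_gap: 50.3
```

```bash
python3 - <<'E'
from h import *
s=manip.read_state(); print(s['eef_pos'],s['wrist_force'],s['moment'],s['finger_gap'])
c=cam('top'); P=cloud(c).reshape(-1,3); k=(np.hypot(P[:,0]-478,P[:,1]+162)<130)&(P[:,2]>12)&(P[:,2]<20); print('base',cv2.minEnclosingCircle(P[k][:,:2].astype(np.float32)))
c=cam('scene'); cv2.imwrite('pics/s5.png',cv2.resize(c['color'][130:280,200:350],(600,600),interpolation=cv2.INTER_CUBIC))
E
```

```text
[ 520.86429013 -162.00826654  170.22243875] [ 0.03619882 -0.13173322 -1.0530866 ] [ 0.05449947 -0.03183519 -0.01466067] 50.28774678259715
base ((508.68988037109375, -91.52267456054688), 9.308157920837402)
```

View pics/s5.png

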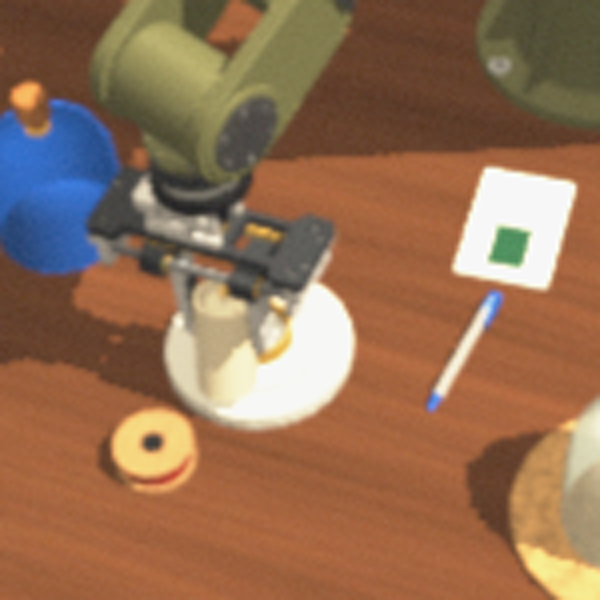

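The base hasn't moved, and the candle's lower end is beginning to swing out with very little force. Continuing.

Emit:
{"op": "drive_tool", "data": {"rows": [{"offset":[4,0,0],"spin":0,"jaw":40},{"offset":[4,0,0],"spin":0,"jaw":40},{"offset":[4,0,0],"spin":0,"jaw":40},{"offset":[4,0,0.5],"spin":0,"jaw":40},{"offset":[4,0,0.5],"spin":0,"jaw":40},{"offset":[4,0,0.5],"spin":0,"jaw":40},{"offset":[4,0,0.5],"spin":0,"jaw":40},{"offset":[4,0,0.5],"spin":0,"jaw":40},{"offset":[4,0,0.5],"spin":0,"jaw":40},{"offset":[4,0,0.5],"spin":0,"jaw":40},{"offset":[4,0,0.5],"spin":0,"jaw":40},{"offset":[3,0,0],"spin":0,"jaw":40},{"offset":[0,0,0],"spin":0,"jaw":40},{"offset":[0,0,0],"spin":0,"jaw":40}]}}

```text
clock: 21.75
eef_pos: [474.3, -162.0, 166.2]
eef_rot: [-3.142, -0.0, 3.141]
wrist_force: [-0.5, 0.1, -0.8]
finger_gap: 49.7
```

```bash
python3 - <<'E'
from h import *
c=cam('scene'); cv2.imwrite('pics/s6.png',cv2.resize(c['color'][130:280,200:350],(600,600),interpolation=cv2.INTER_CUBIC))
E
```

```text
(no output)
```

View pics/s6.png

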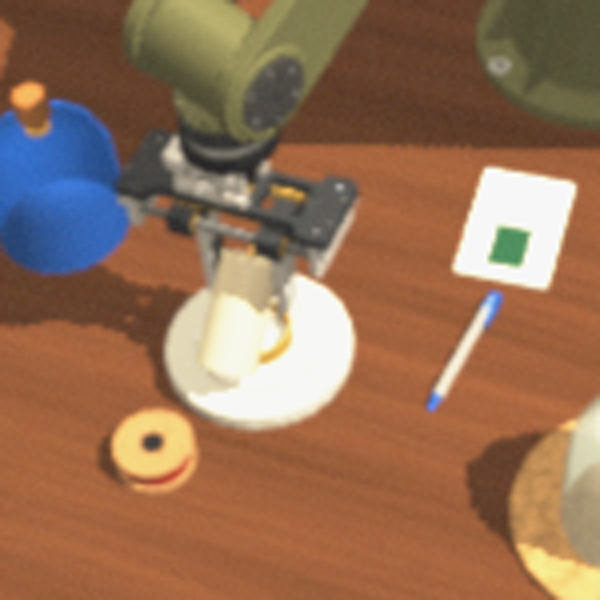

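The candle has tipped well over, with its underside swung away from the robot and the base undisturbed. I'll firm up the grip and lift.

Emit:
{"op": "drive_tool", "data": {"rows": [{"offset":[0,0,0],"spin":0,"jaw":40},{"offset":[0,0,0],"spin":0,"jaw":40},{"offset":[0,0,0],"spin":0,"jaw":40},{"offset":[0,0,-4],"spin":0,"jaw":40},{"offset":[0,0,-8],"spin":0,"jaw":40},{"offset":[0,0,-12],"spin":0,"jaw":40},{"offset":[0,0,-14],"spin":0,"jaw":40},{"offset":[0,0,-14],"spin":0,"jaw":40},{"offset":[0,0,-14],"spin":0,"jaw":40},{"offset":[0,0,-14],"spin":0,"jaw":40},{"offset":[0,0,-14],"spin":0,"jaw":40},{"offset":[0,0,-14],"spin":0,"jaw":40},{"offset":[0,0,-14],"spin":0,"jaw":40},{"offset":[0,0,-14],"spin":0,"jaw":40},{"offset":[0,0,-14],"spin":0,"jaw":40},{"offset":[0,0,-10],"spin":0,"jaw":40},{"offset":[0,0,-6],"spin":0,"jaw":40},{"offset":[0,0,0],"spin":0,"jaw":40},{"offset":[0,0,0],"spin":0,"jaw":40},{"offset":[0,0,0],"spin":0,"jaw":40}], "force": 25}}

```text
clock: 23.8
eef_pos: [474.2, -161.9, 331.5]
eef_rot: [3.141, -0.001, 3.141]
wrist_force: [-0.1, 0.5, -0.3]
finger_gap: 49.5
```

```bash
python3 - <<'E'
from h import *
s=manip.read_state(); g=s['eef_pos']-[0,0,78]; print(s['eef_pos'],s['wrist_force'],s['finger_gap'])
c=cam('top'); P=cloud(c).reshape(-1,3); k=(np.hypot(P[:,0]-478,P[:,1]+162)<110)&(P[:,2]>12)&(P[:,2]<20); print('base',cv2.minEnclosingCircle(P[k][:,:2].astype(np.float32)))
c=cam('scene'); W=cloud(c); I=c['color'][50:250,190:410]; cv2.imwrite('pics/s7.png',cv2.resize(I,(660,600),interpolation=cv2.INTER_CUBIC))
D=W-g; m=(np.abs(D[...,1])<16)&(np.abs(D[...,0])<75)&(np.abs(D[...,2])<60); Q=D[m]
# fit cylinder radius 25 with axis in xz plane (angle th toward -x), through grasp offset d, end plane at bottom
from scipy.optimize import least_squares
def res(p):
    a=np.array([-np.sin(p[0]),0,np.cos(p[0])]); q=Q-[p[1],p[2],p[3]]; return np.linalg.norm(q-np.outer(q@a,a),axis=1)-25
for t0 in (.6,1.0,1.3):
    r=least_squares(res,[t0,0,0,0],loss='soft_l1',f_scale=1.5); a=np.array([-np.sin(r.x[0]),0,np.cos(r.x[0])]); in_=abs(r.fun)<4
    h=(Q@a); print(len(Q),'tilt',np.degrees(r.x[0]).round(1),r.x.round(1),'cost',round(r.cost,1),'inl',(abs(res(r.x))<3).mean().round(2),'axial',np.percentile(h,[1,99]).round(1))
print('cover knob',[(x['uv'],x['p']) for x in finder.find_in('scene','cloche_knob')])
E
```

```text
[ 474.16518137 -161.90284191  331.54215695] [-0.11304109  0.4946463  -0.32977545] 49.4680689948501
base ((485.4622802734375, -96.2057876586914), 41.053070068359375)
341 tilt 45.6 [  0.8  64.5  -1.  -43.2] cost 661.7 inl 0.87 axial [-68.6  28.1]
341 tilt 45.6 [   0.8 -262.6   -1.   277.3] cost 661.7 inl 0.87 axial [-68.6  28.1]
341 tilt 45.6 [ 0.8 -4.5 -1.  24.4] cost 661.7 inl 0.87 axial [-68.6  28.1]
cover knob [([211.4, 182.2], 0.93), ([357.8, 250.8], 0.81)]
```

View pics/s7.png

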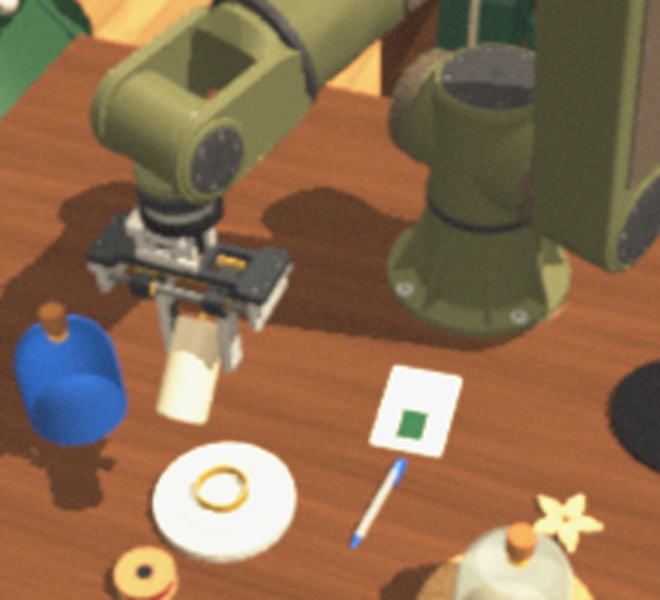

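The candle is held tipped over above the base, at about (190,375) in the crop, and everything else is in place. The tilt fit took in some finger points, so I'll redo it on ivory pixels only, with a capped cylinder.

```bash
cat > fit.py <<'E'
from h import *
from scipy.optimize import least_squares
s=manip.read_state(); g=s['eef_pos']-[0,0,78]
c=cam('scene'); W=cloud(c); hsv=cv2.cvtColor(c['color'],cv2.COLOR_BGR2HSV).astype(int)
D=W-g; m=(np.abs(D[...,1])<26)&(np.abs(D[...,0])<75)&(np.abs(D[...,2])<60)&(hsv[...,2]>150)&(hsv[...,1]>25)&(hsv[...,0]>15)&(hsv[...,0]<35)
m=cv2.erode(m.astype(np.uint8),np.ones((3,3)))>0
Q=D[m]; print(len(Q),Q.min(0).round(),Q.max(0).round())
def sdf(p):
    th,px,py,dl=p; a=np.array([-np.sin(th),0,np.cos(th)]); pe=np.array([np.cos(th),0,np.sin(th)])
    q=Q-pe*px-[0,py,0]; h=q@a; r=np.linalg.norm(q-np.outer(h,a),axis=1)-25; hc=abs(h+14.5+dl)-47.5
    return np.where((r<0)&(hc<0),np.maximum(r,hc),np.hypot(np.maximum(r,0),np.maximum(hc,0)))
for t0 in (.6,1.0,1.3):
    r=least_squares(sdf,[t0,0,0,0],x_scale=[.1,2,2,2],loss='soft_l1',f_scale=1.5)
    print('tilt',np.degrees(r.x[0]).round(1),r.x[1:].round(1),'rms',np.sqrt((r.fun**2).mean()).round(2))
for t in (40,45,50,55,60,65):
    r=least_squares(lambda p:sdf([np.radians(t),0,*p]),[0,0],loss='soft_l1',f_scale=1.5); print(t,r.x.round(1),round(r.cost,1))
E
python3 fit.py
```

```text
215 [  7. -15. -17.] [72. 24. 46.]
tilt 44.5 [14.8 -0.3  0.9] rms 1.95
tilt 44.5 [14.8 -0.3  3.3] rms 1.95
tilt 44.5 [14.8 -0.3  2.6] rms 1.95
40 [4.2 0. ] 3894.2
45 [4.  1.1] 3759.1
50 [3.7 4.2] 3543.6
55 [3.4 6.9] 3252.9
60 [3.8 7.9] 2936.0
65 [4.9 6. ] 2720.2
```

The fit gives a tilt of about 44.5°, with the axis shifted 15 mm in the pads. The rim contact geometry agrees with that, so it needs more tilt. I'll do a second sweep lower on the rim.

Emit:
{"op": "drive_tool", "data": {"rows": [{"offset":[-6,0,5],"spin":0,"jaw":40},{"offset":[-6,0,12],"spin":0,"jaw":40},{"offset":[-6,0,16],"spin":0,"jaw":40},{"offset":[0,0,16],"spin":0,"jaw":40},{"offset":[0,0,16],"spin":0,"jaw":40},{"offset":[0,0,16],"spin":0,"jaw":40},{"offset":[0,0,16],"spin":0,"jaw":40},{"offset":[0,0,16],"spin":0,"jaw":40},{"offset":[0,0,16],"spin":0,"jaw":40},{"offset":[0,0,16],"spin":0,"jaw":40},{"offset":[0,0,14],"spin":0,"jaw":40},{"offset":[0,0,8],"spin":0,"jaw":40},{"offset":[0,0,4],"spin":0,"jaw":40},{"offset":[0,0,2.5],"spin":0,"jaw":40},{"offset":[0,0,0],"spin":0,"jaw":40},{"offset":[0,0,0],"spin":0,"jaw":40}]}}

```text
clock: 25.6
eef_pos: [492.5, -162.0, 159.1]
eef_rot: [-3.141, 0.001, 3.141]
wrist_force: [0.2, 0.0, -1.0]
finger_gap: 49.5
```

Emit:
{"op": "drive_tool", "data": {"rows": [{"offset":[0,0,0],"spin":0,"jaw":40},{"offset":[2,0,0],"spin":0,"jaw":40},{"offset":[2,0,0.5],"spin":0,"jaw":40},{"offset":[2,0,0.5],"spin":0,"jaw":40},{"offset":[2,0,0.5],"spin":0,"jaw":40},{"offset":[2,0,0.5],"spin":0,"jaw":40},{"offset":[2,0,1],"spin":0,"jaw":40},{"offset":[2,0,1],"spin":0,"jaw":40},{"offset":[2,0,1],"spin":0,"jaw":40},{"offset":[2,0,1],"spin":0,"jaw":40},{"offset":[2,0,1],"spin":0,"jaw":40},{"offset":[2,0,1],"spin":0,"jaw":40},{"offset":[1,0,0],"spin":0,"jaw":40},{"offset":[0,0,0],"spin":0,"jaw":40}], "force": 8}}

```text
clock: 27.0
eef_pos: [469.1, -161.9, 150.6]
eef_rot: [3.142, -0.0, 3.141]
wrist_force: [-0.4, -0.1, 0.3]
finger_gap: 49.8
```

```bash
python3 fit.py; python3 - <<'E'
from h import *
c=cam('scene'); cv2.imwrite('pics/s8.png',c['color']); print(proj(c,[480,-162,0]))
E
```

```text
141 [-17. -22. -58.] [69. 24. 44.]
tilt 54.4 [17.9 -0.8 20.1] rms 8.95
tilt 53.9 [17.9 -0.8 19.8] rms 8.91
tilt 54.4 [17.9 -0.8 20.1] rms 8.95
40 [ 3.6 16.4] 2743.8
45 [ 3.6 19.2] 2764.3
50 [ 3.6 20.8] 2734.9
55 [ 3.7 21.4] 2674.4
60 [ 3.8 21.6] 2601.8
65 [ 3.9 21.8] 2507.8
[264.07392832 217.74405376]
```

Emit:
{"op": "drive_tool", "data": {"rows": [{"offset":[0,0,0],"spin":0,"jaw":40},{"offset":[0,0,0],"spin":0,"jaw":40},{"offset":[0,0,0],"spin":0,"jaw":40},{"offset":[0,0,-4],"spin":0,"jaw":40},{"offset":[0,0,-8],"spin":0,"jaw":40},{"offset":[0,0,-12],"spin":0,"jaw":40},{"offset":[0,0,-16],"spin":0,"jaw":40},{"offset":[0,0,-16],"spin":0,"jaw":40},{"offset":[0,0,-16],"spin":0,"jaw":40},{"offset":[0,0,-16],"spin":0,"jaw":40},{"offset":[0,0,-16],"spin":0,"jaw":40},{"offset":[0,0,-16],"spin":0,"jaw":40},{"offset":[0,0,-16],"spin":0,"jaw":40},{"offset":[0,0,-16],"spin":0,"jaw":40},{"offset":[0,0,-16],"spin":0,"jaw":40},{"offset":[0,0,-10],"spin":0,"jaw":40},{"offset":[0,0,-5],"spin":0,"jaw":40},{"offset":[0,0,0],"spin":0,"jaw":40},{"offset":[0,0,0],"spin":0,"jaw":40},{"offset":[0,0,0],"spin":0,"jaw":40}], "force": 25}}

```text
clock: 29.1
eef_pos: [469.1, -161.9, 333.0]
eef_rot: [3.141, -0.001, 3.141]
wrist_force: [0.3, -0.6, -1.0]
finger_gap: 49.6
```

```bash
python3 fit.py; python3 - <<'E'
from h import *
c=cam('scene'); cv2.imwrite('pics/s9.png',cv2.resize(c['color'][110:280,190:410],(770,595),interpolation=cv2.INTER_CUBIC))
E
```

```text
156 [ -8. -15.   1.] [72. 25. 45.]
tilt 56.9 [17.7 -0.4 15.8] rms 1.79
tilt 57.4 [17.6 -0.3  9.8] rms 1.74
tilt 57.4 [17.6 -0.3  9.8] rms 1.74
40 [5.7 4.3] 3130.2
45 [5.6 5.6] 3240.5
50 [5.6 0. ] 3294.5
55 [5.4 0. ] 3274.9
60 [5.2 0. ] 3192.7
65 [5.  1.5] 3050.2
```

View pics/s9.png

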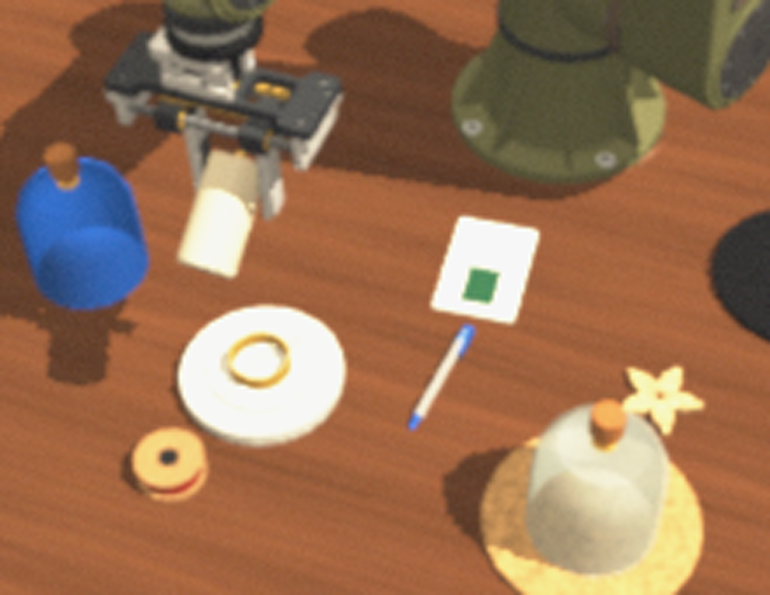

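The tilt is now about 57°, within the 45–77° window, with the base, spool, pen and cover all in place. I'll check that it holds still over a second.

Emit:
{"op": "drive_tool", "data": {"rows": [{"offset":[0,0,0],"spin":0,"jaw":40},{"offset":[0,0,0],"spin":0,"jaw":40},{"offset":[0,0,0],"spin":0,"jaw":40},{"offset":[0,0,0],"spin":0,"jaw":40},{"offset":[0,0,0],"spin":0,"jaw":40},{"offset":[0,0,0],"spin":0,"jaw":40},{"offset":[0,0,0],"spin":0,"jaw":40},{"offset":[0,0,0],"spin":0,"jaw":40},{"offset":[0,0,0],"spin":0,"jaw":40},{"offset":[0,0,0],"spin":0,"jaw":40}]}}

```text
clock: 30.2
eef_pos: [469.3, -161.9, 333.6]
eef_rot: [3.142, -0.0, 3.141]
wrist_force: [0.3, -0.6, -1.8]
finger_gap: 49.4
```

```bash
python3 fit.py | head -4; python3 -c "
from cell import manip
print(manip.sign_off())"
```

```text
135 [ -5. -15.   0.] [71. 24. 45.]
tilt 56.9 [18.5 -0.5 17. ] rms 1.89
tilt 57.4 [18.4 -0.4 10.7] rms 1.93
tilt 57.1 [18.5 -0.4 16.5] rms 1.88
the job is handed in; nothing more can be done
None
```

The job is handed in at about 30 s of the 62 s allowed; no verdict is reported. The arm is holding the candle about 25 cm above the table, tilted about 57° from upright, with its underside facing away from the robot.

- **Cover:** I lifted it straight up by the knob, set it down upright near the middle of the cork mat and let go. It was still standing there in the last picture.
- **Candle:** I drew it straight up out of the cup. The move commands have no tilt, so I pivoted it in a light grip against the outside of the brass cup's rim, then firmed the grip to 25 N and raised it.
- **First try fell short:** The first sweep reached only about 44.5°, just under the limit, so I made a second, lower sweep.
- **Last checks:** Two tilt measurements a second apart agreed at about 57°, the finger gap held at about 49.5 mm, and the base, spool, pen and star looked unmoved.
- **Uncertain:** The candle slid about 18 mm sideways in the pads while pivoting, so it is held off-centre. The measurement of where it sits along its length was loose. My late attempts to measure the base's position from above gave unusable numbers, so I judged it unmoved only from the scene pictures.

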